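# Clamp the tube block in the screw press with the T-key

## Robot

A 7-joint arm with a two-finger parallel gripper is mounted at the origin on the work surface. World frame = base frame: x ahead of the robot, y to its left, z up, the work surface at z = 0. Lengths are in m, angles in rad, forces in N, time in s.
With the tool pointing down it reaches from about 0.4 to 0.875 m from the base axis. Payload 6.5 kg.
Tool frame: the origin (TCP) lies on the centre line of the jaws, within the pads' length; the fingertips stand 8 mm ahead of it and the grasp point (between the pads) lies 11 mm behind it; z points along the fingers, y is the direction in which the jaws open and shut (so a half turn about z gives the same grasp; the last joint's range is limited). The gripper opens to 88 mm and grips with 3 to 60 N. Pads are 18 mm wide; open, the fingers measure 123 mm over their backs; the gripper's body (75 mm by 187 mm) begins 45 mm behind the grasp point.
Start: joints at [-1.368, 0.536, -0.004, 1.538, 0.003, 1.067, -0.071], TCP at [0.173, 0.627, 0.247] pointing down, gripper open.
Joint ranges: [-2.7, 2.7], [-0.37, 2.16], [-1.27, 1.26], [0.24, 2.4], [-1.31, 4.45], [0.19, 1.91], [-2.76, 2.76]. Speed limits (rad/s): [2.39, 2.39, 3.14, 3.14, 3.14, 3.14, 3.14].

## Interface

Orientations are given as a 3x3 rotation matrix whose columns are the frame's x, y, z axes.
In Python, from workcell import env, grip, solve_ik, vision gives the robot as it stands. Calls block until the motion is done:
- env.movep(position, orientation): joint-space move of the TCP to a pose.
- env.line_to(position, feed=0.15, frame=None, contact_N=None): straight line of the TCP; frame=None keeps the orientation; feed is the mean speed in m/s. With contact_N (N) it stops when the force on the tool has changed by that much, and returns True; else False.
- env.goto_joints(angles): joint-space move.
- grip(opening, strength=None): finger opening in m; strength is the grip in N (None keeps the last); returns when the fingers have stopped.
- env.dwell(seconds).
- solve_ik(position, orientation): joint angles nearest the present ones, or None.
- vision.snapshot(name): name is "side" or "top"; returns a dict with "img" (420x560x3 uint8, blue, green, red), "z_map" (420x560 float32, m along the optical axis (not along the pixel's ray), 0 where there is no reading), "fx", "fy", "cx", "cy" (pixels), "xyz" and "attitude" of the camera in the world. Camera axes: x right, y up, looking along -z (the intrinsics and any distortion apply to the point x, -y, -z); pixel columns grow to the right and rows downward; lengths in m; the calibration is good to about 2 mm. A picture is of the moment at which its call begins.
A pose or a line that the arm cannot do raises env.Unreachable and nothing moves.
- env.sign_off(): hands the job in, once; it reports no verdict.
Readings, each from a call of its own:
- env.read_clock(): time.
- env.read_joint_pos(): joint angles.
- env.read_qd(): joint speeds.
- env.read_joint_torque(): joint torques, N m.
- env.read_tool_pos(): TCP position.
- env.read_eef_rot(): TCP orientation.
- env.read_wrist_force(): force on the tool from outside, world axes, zero at the start.
- env.read_ft_torque(): the same for the moment, N m.
- env.read_width(): finger opening in m.
Only numpy, scipy, OpenCV 4.12 (cv2) and the standard library are available. Lean on these libraries where they do the work, as an engineer would, in place of code of your own. Each camera call takes 0.05 s, during which the arm holds its last target. There are 200 camera calls.

## Task

Put the T-key fully down onto the flatted spindle of the screw press, then turn it clockwise (seen from above) until you feel the resistance clearly rise and the aluminium tube block is firmly clamped, without crushing it. Leave the key standing on the spindle with the block clamped in its nest, and leave the rack, the tip box and the bottle where they stand.

Things in the scene. Friction and masses are not known exactly. Their poses are not given: they have to be found in the camera images.
- key_center (a point): Loose steel T-key, about 0.35 kg, standing upright on the bench, hub down. Point on its axis, 40 mm above its underside; z up, x along the crossbar towards its black ball end. The hub is 47 mm across; its top is 41 mm above the underside. Its D-shaped bore, open below, is 31 mm deep, radius 16.5 mm, with the flat 10.2 mm from the axis on the +x (ball) side.
- key_bar (a point): Middle of the T-key's crossbar, on the key's axis, 74 mm above its underside; axes as key_center. The bar is 14 mm square and 120 mm long, over a stem 14 mm square; 26 mm are free between bar and hub. A 24 mm ball sits on the +x end, centred 64 mm out. The bar can be pinched from above at its middle.
- spindle_top (a point): Centre of the top of the press's upright spindle, 164 mm above the bench. z up, x towards its flat. Its end is D-shaped: 26 mm long, radius 15 mm, flat 9 mm from the axis on the +x side; the top 4 mm taper in by 3.5 mm. It fits the key's bore with 1.2 to 1.5 mm play, so up to 0.15 rad of rotation. It turns but does not rise or sink. Clockwise from above tightens.
- spindle_flange (a point): Centre of the top face of the spindle's flange, 138 mm above the bench; it is 52 mm across and turns with the spindle. The key's underside rests on it when fully down: key_center is then 40 mm and key_bar 74 mm above this point. A springy coupling joins spindle and screw: it winds up 0.33 rad per N m and the handle springs back by that (0.1 to 0.2 rad) when let go.
- bridge_top (a point): Top of the bridge, on the spindle's axis, 130 mm above the bench. A rubber-faced foot under the bridge sinks 2.5 mm per rad of tightening. Its gap to the block differs from run to run (2 to 8.5 mm) and cannot be told from the spindle's angle. Friction holds the screw when let go (a load above 100 N eases back to about 100 N).
- press: The bench screw press, fixed to the bench: white base plate 190 x 200 mm, two aluminium columns 164 mm apart along its y axis, and over them a white bridge 50 x 200 mm whose top is 130 mm above the bench. Origin: centre of the underside, exactly below the spindle's axis. z up, y along the bridge.
- nest: The dark steel nest plate fixed on the press base, 118 x 98 mm, with low aluminium rails around the block. Origin: centre of its underside, 16 mm above the bench, on the spindle's axis; its top is 22 mm above the bench.
- block_center (a point): Centre of the loose aluminium tube block, 100 x 80 x 45 mm, about 0.7 kg, which already lies in the nest under the foot with its underside 22 mm above the bench.
- block: The same block; origin: centre of its underside. While turned, the spindle resists with a steady 0.25 N m as long as the foot is free; once it bears on the block this climbs by about 0.18 N m per rad. Firmly clamped (45 N) at 0.1 N m above the free level, best 0.15 to 0.25 above; crushed (150 N) at 0.36 above. Held still after a turn, readings may be up to 0.1 N m lower, alike throughout.
- rack_center (a point): Centre of the black tube rack, 130 x 90 x 45 mm, on the bench; leave alone.
- tipbox_center (a point): Centre of the grey tip box with white lid, 122 x 87 x 68 mm, on the bench; leave alone.
- bottle_center (a point): Half-way up the white bottle, 72 mm in diameter and 160 mm high, on the bench; leave alone.
There are look-alikes about, which are no part of the job. What is shaped like the part that bears key_center but orange is not meant.

How it is judged:
By the outcome, as a careful person would: the job done as asked, in the order asked, and still so for the second after the job is handed in, with the robot touching nothing.
It also fails if it takes over 72 s, if anything falls off the work surface, if the arm or the gripper's body presses on something with over 40 N, if the wrist force passes 120 N, or if a joint passes its speed limit or range.

## Working session

There is one attempt and no reset: what is moved stays moved. The work goes in short steps, each a Python script; the robot and the scene stay as the last script left them, time stands still between calls to the robot, and variables do not carry over. Pictures are saved under pics/ and viewed, about 8 in all and at most 12, crops included, and the job is handed in when it is done.

```bash
ls; mkdir -p pics; python3 - <<'E'
from workcell import env, grip, solve_ik, vision
import cv2,numpy as np
for n in("top","side"):
    s=vision.snapshot(n); cv2.imwrite(f"pics/{n}0.png",s["img"]); np.save(f"{n}0.npy",s,allow_pickle=True)
    print({k:(v if k not in("img","z_map") else v.shape) for k,v in s.items()}, (s["z_map"]>0).mean())
print(env.read_clock(),env.read_wrist_force(),env.read_ft_torque(),env.read_eef_rot())
E
```

```text
pics
{'img': (420, 560, 3), 'z_map': (420, 560), 'fx': 450.7658852833422, 'fy': 450.7658852833422, 'cx': 277.34607139345246, 'cy': 210.38060173641105, 'xyz': array([ 0.28081816, -0.01872422,  1.4111373 ]), 'attitude': array([[-0.00369414,  0.98362849, -0.18017031],
       [-0.99960188, -0.00867207, -0.02684919],
       [-0.02797208,  0.1799994 ,  0.98326893]])} 0.9958886054421768
{'img': (420, 560, 3), 'z_map': (420, 560), 'fx': 519.3001738781254, 'fy': 519.3001738781254, 'cx': 280.0620852467146, 'cy': 216.23934759257682, 'xyz': array([ 0.31575379, -0.97479943,  0.85778127]), 'attitude': array([[ 0.98088958,  0.09781138, -0.16819205],
       [-0.19375603,  0.56981876, -0.79860202],
       [ 0.01772662,  0.81592862,  0.57788083]])} 0.996016156462585
0.1 [-0.52977032 -0.21906729 -0.25026653] [ 0.0041454  -0.00349307  0.00792008] [[-9.64116889e-01  2.65477918e-01 -3.14528443e-04]
 [ 2.65478087e-01  9.64115729e-01 -1.49869304e-03]
 [-9.46280882e-05 -1.52841568e-03 -9.99998827e-01]]
```

View pics/top0.png

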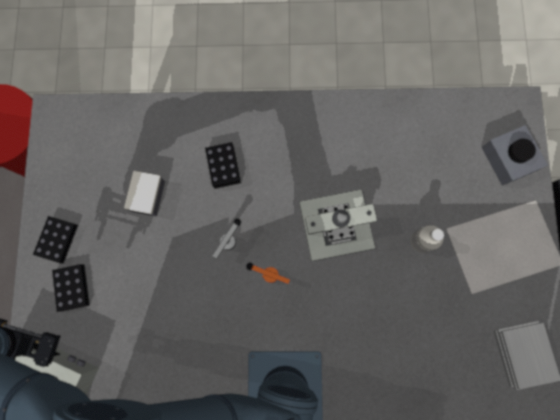

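View pics/side0.png

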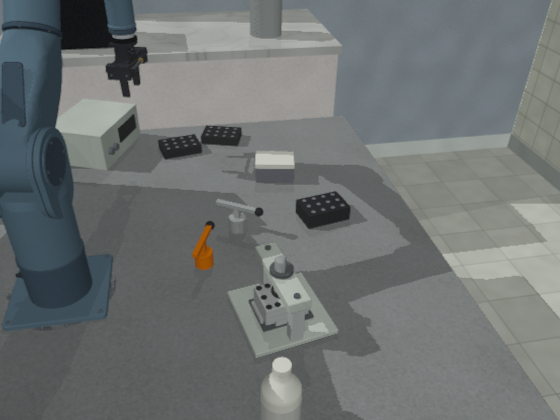

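Candidates for the key are the grey steel T-key (top 229,238; side 238,215) and the orange look-alike (top 270,274; side 205,250). I choose the steel one, with its black ball at top (238,222). The spindle is at top (341,217). Next: a close crop of both, plus point clouds.

```bash
cat > h.py <<'E'
import numpy as np,cv2
def cloud(s):
    v,u=np.indices(s["z_map"].shape); d=s["z_map"]
    c=np.stack([(u-s["cx"])/s["fx"]*d,-(v-s["cy"])/s["fy"]*d,-d],-1)
    return c@s["attitude"].T+s["xyz"]
def ray(s,u,v,z):
    c=s["attitude"]@np.array([(u-s["cx"])/s["fx"],-(v-s["cy"])/s["fy"],-1]); return s["xyz"]+c*(z-s["xyz"][2])/c[2]
def px(s,p):
    c=s["attitude"].T@(np.asarray(p)-s["xyz"]); return np.array([s["cx"]-s["fx"]*c[0]/c[2], s["cy"]+s["fy"]*c[1]/c[2]])
E
python3 - <<'E'
from h import *
T=np.load("top0.npy",allow_pickle=True).item();S=np.load("side0.npy",allow_pickle=True).item()
def crop(s,u,v,w=50,k=8): return cv2.resize(s["img"][v-w//2:v+w//2,u-w//2:u+w//2],(400,300*1) if 0 else (w*k,w*k),interpolation=cv2.INTER_CUBIC)
a=np.hstack([crop(T,229,238,60,6),crop(T,341,217,60,6)]);b=np.hstack([crop(S,238,215,60,6),crop(S,283,265,60,6)])
cv2.imwrite("pics/crop.png",cv2.resize(np.vstack([a,b]),(600,600)))
for n,s in(("top",T),("side",S)):
    P=cloud(s)
    for nm,(u,v,w),zz in(("bar",(229,238,26) if n=="top" else (238,212,30),(.06,.1)),("spin",(341,217,22) if n=="top" else(283,262,20),(.148,.18)),("bridge",(341,217,40) if n=="top" else(283,275,40),(.122,.145))):
        q=P[v-w:v+w,u-w:u+w];m=(q[...,2]>zz[0])&(q[...,2]<zz[1]);p=q[m]
        if len(p)<3: print(n,nm,len(p));continue
        (c,wh,an)=cv2.minAreaRect((p[:,:2]*1000).astype(np.float32))
        print(n,nm,len(p),"mean",p.mean(0).round(4),"rect",np.round(c,1),np.round(wh,1),round(an,1),"zq",np.quantile(p[:,2],[.1,.5,.9]).round(4))
E
```

```text
top bar 250 mean [0.4429 0.1657 0.0811] rect [438.7 139.4] [117.6 126.8] 79.5 zq [0.0763 0.0813 0.0853]
top spin 81 mean [ 0.4879 -0.1639  0.1629] rect [ 488.5 -163.9] [27.6 23.9] 65.1 zq [0.157  0.1632 0.168 ]
top bridge 1127 mean [ 0.4896 -0.1645  0.1315] rect [ 490.8 -165.1] [ 51.8 200. ] 11.2 zq [0.1271 0.131  0.1376]
side bar 412 mean [0.4311 0.1511 0.0763] rect [430.  117.3] [153.9 132. ] 73.9 zq [0.0687 0.0778 0.082 ]
side spin 142 mean [ 0.4886 -0.1702  0.1595] rect [ 489.2 -166.1] [30.2 23.1] 79.6 zq [0.1511 0.1613 0.1647]
side bridge 1465 mean [ 0.4917 -0.1818  0.1305] rect [ 492.  -166.3] [ 51.7 202.6] 10.9 zq [0.127  0.1297 0.1371]
```

View pics/crop.png

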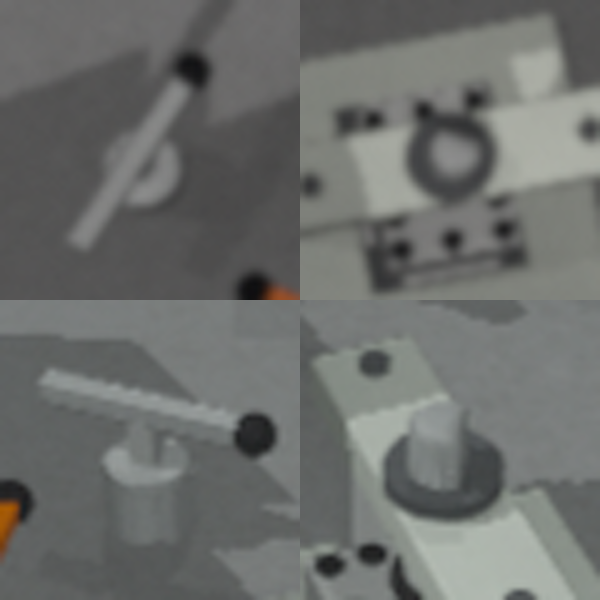

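The crop confirms the grey key, with its bar running from (214,257) to the ball at (237,222) in the top view. Next I need the direction of the spindle's flat, so I average several frames and look at the radius against angle.

```bash
python3 - <<'E'
from workcell import vision
from h import *
out=[]
for n in("top","side"):
    L=[vision.snapshot(n) for _ in range(10)]
    s=dict(L[0]);Z=np.array([l["z_map"] for l in L]);s["z_map"]=np.median(Z,0); s["img"]=np.mean([l["img"] for l in L],0)
    np.save(f"{n}1.npy",s,allow_pickle=True)
    print(n,"noise",Z.std(0)[200:230,330:350].mean())
    P=cloud(s); u,v,w=(341,217,45) if n=="top" else (283,272,45)
    q=P[v-w:v+w,u-w:u+w].reshape(-1,3)
    br=q[(abs(q[:,2]-.130)<.004)]; r=cv2.minAreaRect((br[:,:2]*1000).astype(np.float32)); print("bridge",r)
    ax=np.array([.4908,-.1651]) if n=="top" else np.array([.492,-.1663])
    d=q[:,:2]-ax; rr=np.hypot(*d.T)
    fl=q[(abs(q[:,2]-.138)<.003)&(rr<.03)]; print("flange n",len(fl),cv2.minEnclosingCircle((fl[:,:2]*1000).astype(np.float32)))
    for lo,hi in((.143,.158),(.158,.170)):
        m=(q[:,2]>lo)&(q[:,2]<hi)&(rr<.022); a=np.degrees(np.arctan2(d[m,1],d[m,0]));
        print(n,lo,m.sum(),"centroid",(q[m][:,:2].mean(0)-ax)*1000)
        for b in range(-180,180,20):
            k=(a>=b)&(a<b+20)
            if k.sum(): print(b+10,k.sum(),"r med %.1f max %.1f"%(np.median(rr[m][k])*1e3,rr[m][k].max()*1e3),end="; ")
        print()
    c=s["img"].astype(np.uint8)
    cu,cv_=(341,217) if n=="top" else (283,265)
    out.append(cv2.resize(c[cv_-18:cv_+18,cu-18:cu+18],(400,400),interpolation=cv2.INTER_CUBIC))
    # gradients
    # key bar
    u,v,w=(229,238,32) if n=="top" else (238,214,36)
    hsv=cv2.cvtColor(c,cv2.COLOR_BGR2HSV)
    m=((P[...,2]>.062)&(P[...,2]<.1)&(hsv[...,1]<90)).astype(np.uint8); M=np.zeros_like(m);M[v-w:v+w,u-w:u+w]=m[v-w:v+w,u-w:u+w]
    nl,lab,st,ce=cv2.connectedComponentsWithStats(M); i=1+st[1:,4].argmax()
    p=P[lab==i]; print(n,"key",st[i],cv2.minAreaRect((p[:,:2]*1000).astype(np.float32)),p.mean(0))
    g=c.mean(-1); p2=P[(lab==i)&(g>85)]; print("bright",len(p2),cv2.minAreaRect((p2[:,:2]*1000).astype(np.float32)),p2.mean(0)); b=P[(lab==i)&(g<50)]; print("black",len(b),b.mean(0))
cv2.imwrite("pics/spin.png",np.hstack(out))
E
```

```text
top noise 0.017840521
bridge ((490.38446044921875, -165.22885131835938), (50.674560546875, 199.5008087158203), 10.621379852294922)
flange n 172 ((490.8417663574219, -165.43679809570312), 25.99965476989746)
top 0.143 10 centroid [-10.17630053   4.98643062]
-170 2 r med 15.0 max 15.0; -150 1 r med 15.0 max 15.0; 90 2 r med 14.7 max 14.7; 130 2 r med 14.7 max 14.9; 150 1 r med 14.4 max 14.4; 170 2 r med 14.6 max 14.7; 
top 0.158 77 centroid [-2.11884879  1.09252497]
-170 4 r med 11.8 max 13.3; -150 5 r med 9.5 max 14.1; -130 4 r med 12.3 max 13.6; -110 5 r med 8.7 max 12.2; -90 6 r med 11.6 max 14.7; -70 3 r med 9.7 max 12.6; -50 3 r med 7.3 max 9.5; -30 1 r med 7.7 max 7.7; -10 3 r med 3.7 max 6.7; 10 2 r med 8.5 max 10.0; 30 4 r med 9.7 max 12.5; 50 4 r med 11.5 max 14.3; 70 5 r med 8.9 max 13.9; 90 4 r med 12.2 max 13.6; 110 7 r med 11.2 max 14.7; 130 5 r med 11.1 max 14.6; 150 6 r med 12.2 max 15.0; 170 6 r med 9.2 max 12.9; 
top key [213 218  29  40 248] ((442.18377685546875, 167.16448974609375), (21.589824676513672, 133.62744140625), 59.576446533203125) [0.4443426  0.16754909 0.08
[... 851 characters left out ...]
11.3 max 13.8; -70 6 r med 10.9 max 13.6; -50 3 r med 7.3 max 9.2; -30 3 r med 6.5 max 8.7; -10 3 r med 6.4 max 8.5; 10 2 r med 8.4 max 9.4; 30 5 r med 9.8 max 12.7; 50 3 r med 10.5 max 12.2; 70 6 r med 8.3 max 12.4; 90 3 r med 10.4 max 13.3; 110 4 r med 8.9 max 10.8; 130 4 r med 9.8 max 11.6; 150 6 r med 11.0 max 15.0; 170 8 r med 11.3 max 14.5; 
side key [216 199  48  18 339] ((444.1962890625, 166.95858764648438), (17.870960235595703, 135.5415802001953), 57.1359748840332) [0.44577632 0.16402722 0.0762545 ]
bright 279 ((445.0113525390625, 168.22021484375), (14.86693286895752, 135.5415802001953), 57.1359748840332) [0.43601213 0.17073359 0.07592747]
black 48 [0.49054075 0.13247772 0.07892967]
```

View pics/spin.png

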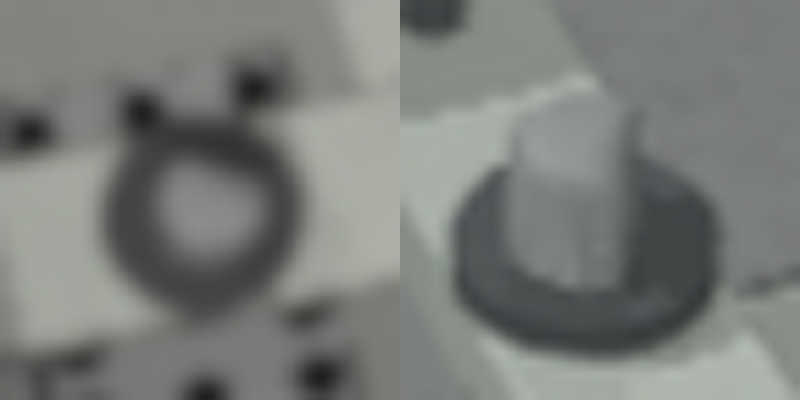

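Fig: the flat faces world yaw of about -20° (r minimum between -50° and +10°), and the axis is near (0.4915, -0.1656). The key axis is near (0.437, 0.172), with the ball at yaw -33°. Next I check IK and the joint 7 branches, refine the flat from the top blob, then go above the key.

```bash
cat >> h.py <<'E'
def down(yaw_x):  # tool z down, tool x at world yaw
    c,s=np.cos(yaw_x),np.sin(yaw_x); x=np.array([c,s,0]);z=np.array([0,0,-1.]); return np.stack([x,np.cross(z,x),z],1)
KEY=np.array([.4369,.1723]);KYAW=np.radians(-32.8);AX=np.array([.4915,-.1656]);SYAW=np.radians(-20)
E
python3 - <<'E'
from workcell import env,solve_ik
from h import *
for nm,p,y in(("key",[*KEY,.14],KYAW),("spin",[*AX,.27],SYAW),("spin",[*AX,.201],SYAW)):
    for k in(0,np.pi): 
        q=solve_ik(p,down(y+k)); print(nm,k,None if q is None else np.round(q,3))
q=solve_ik([*AX,.21],down(SYAW-.5)); print(np.round(q,3))
for n in("top","side"):
    s=np.load(n+"1.npy",allow_pickle=True).item();P=cloud(s);u,v=(341,217) if n=="top" else(283,262)
    q=P[v-22:v+22,u-22:u+22].reshape(-1,3)
    ax=np.array([.4907,-.1653]) if n=="top" else np.array([.492,-.1658])
    d=(q[:,:2]-ax)*1e3;m=(np.hypot(*d.T)<18)&(q[:,2]>.143);d=d[m]
    th=np.radians(np.arange(-60,30,2)); supp=np.array([np.sort(d@[np.cos(t),np.sin(t)])[-4:].mean() for t in th])
    k=supp.argmin();print(n,"flat yaw",np.degrees(th[k]),supp.round(1)[max(0,k-6):k+7])
E
```

```text
key 0 [-1.282  0.676  1.093  2.128 -0.829  0.854 -1.819]
key 3.141592653589793 [-0.661  0.404  0.23   2.099 -0.148  0.654  0.667]
spin 0 [-0.588  0.474  1.103  1.901 -0.484  1.067 -1.204]
spin 3.141592653589793 [-0.41   0.364  0.82   1.894 -0.311  1.016  1.766]
spin 0 [-0.555  0.617  1.097  1.967 -0.67   0.978 -1.049]
spin 3.141592653589793 [-0.285  0.439  0.67   1.955 -0.354  0.865  1.794]
[-0.559  0.597  1.098  1.96  -0.643  0.988 -1.571]
top flat yaw -20.0 [8.9 8.7 8.5 8.4 8.4 8.3 8.3 8.3 8.3 8.5 8.6 8.8 9. ]
side flat yaw -20.0 [10.4 10.1  9.8  9.4  9.1  8.8  8.7  8.7  8.8  8.8  8.8  8.9  9. ]
```

Clockwise means q7 decreasing, so the half-turned grasp (q7≈1.77 at the press) leaves about 4.5 rad of travel. Grasping now.

```bash
python3 - <<'E'
from workcell import env,grip,vision
from h import *
R=down(KYAW+np.pi)
env.movep([*KEY,.16],R); print(env.read_clock(),np.round(env.read_joint_pos(),3))
grip(.05,30)
print("hit",env.line_to([*KEY,.064],feed=.12,contact_N=6),env.read_tool_pos(),env.read_wrist_force())
grip(.0,60); print("w",env.read_width(),env.read_clock())
env.line_to([*KEY,.15],feed=.1); print(env.read_width(),env.read_wrist_force(),env.read_ft_torque(),env.read_tool_pos())
s=vision.snapshot("side");t=vision.snapshot("top");np.save("side2.npy",s,allow_pickle=True);np.save("top2.npy",t,allow_pickle=True)
u,v=px(s,[*KEY,.12]).astype(int);a=cv2.resize(s["img"][v-40:v+40,u-40:u+40],(400,400),interpolation=cv2.INTER_CUBIC)
u,v=px(t,[*KEY,.12]).astype(int);b=cv2.resize(t["img"][v-40:v+40,u-40:u+40],(400,400),interpolation=cv2.INTER_CUBIC)
cv2.imwrite("pics/grasp.png",np.hstack([a,b])); print(env.read_clock())
E
```

```text
3.025 [-0.678  0.368  0.246  2.086 -0.137  0.701  0.658]
hit False [0.43733417 0.17244264 0.06448281] [-0.73720932  0.95543512 -0.94718206]
w 0.01339286456925574 5.325
0.013289640233087657 [ 0.48046418  0.02220884 -4.21799965] [-0.00466354  0.01769469 -0.02823923] [0.43642341 0.1720769  0.14947137]
6.4333
```

View pics/grasp.png

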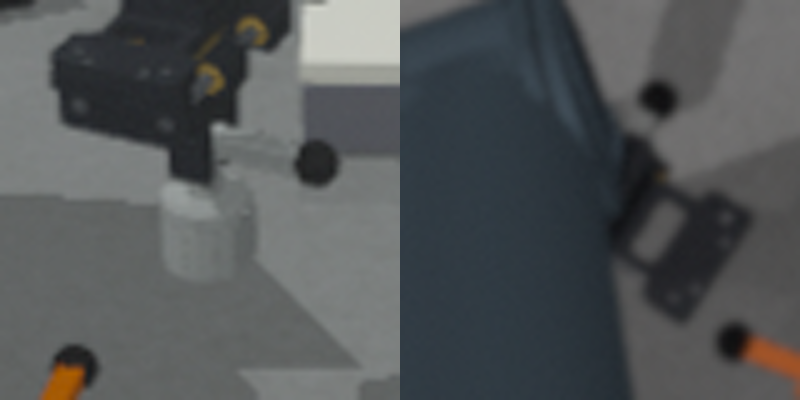

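The key is held upright (hub at side-crop (205,230), ball at (315,162)). Next I fit the hub cylinder to get the key-axis offset in the hand, then carry it over to the spindle.

```bash
cat >> h.py <<'E'
from scipy.optimize import least_squares
def hub_axis(s,guess,z0,z1,mxy=.032):
    P=cloud(s).reshape(-1,3);d=np.hypot(*(P[:,:2]-guess).T)
    p=P[(P[:,2]>z0)&(P[:,2]<z1)&(d<mxy)][:,:2]
    r=least_squares(lambda c:np.hypot(*(p-c).T)-.0235,guess,loss="soft_l1",f_scale=.001)
    return r.x,len(p),np.sqrt(np.mean(r.fun**2))
E
python3 - <<'E'
from workcell import env,vision
from h import *
tcp=env.read_tool_pos()
s=np.load("side2.npy",allow_pickle=True).item()
print("tcp",tcp, "hub",hub_axis(s,tcp[:2],.09,.121))
s1=np.load("side1.npy",allow_pickle=True).item(); print("before lift",hub_axis(s1,KEY,.006,.036))
R=down(SYAW+np.pi)
env.line_to([*KEY,.30],feed=.25)
env.movep([*AX,.30],R); env.line_to([*AX,.262],feed=.1); env.dwell(.3)
print(env.read_tool_pos(),env.read_clock(),np.round(env.read_joint_pos(),3),env.read_wrist_force(),env.read_ft_torque())
s=vision.snapshot("side");np.save("side3.npy",s,allow_pickle=True)
g=env.read_tool_pos()[:2]
print("hub",hub_axis(s,g,.203,.235))
u,v=px(s,[*AX,.2]).astype(int);cv2.imwrite("pics/over.png",cv2.resize(s["img"][v-50:v+50,u-50:u+50],(500,500),interpolation=cv2.INTER_CUBIC))
E
```

```text
tcp [0.43639098 0.1720356  0.1493381 ] hub (array([0.43835085, 0.17288224]), 189, np.float64(0.0022929596547530476))
before lift (array([0.43942631, 0.17418441]), 167, np.float64(0.0015658015745603703))
[ 0.49180011 -0.16569541  0.26247832] 9.3083 [-0.213  0.323  0.558  1.893 -0.204  0.981  1.657] [-1.09722181  0.54498027 -3.65695235] [-0.08815705 -0.01391024 -0.05102548]
hub (array([ 0.49311409, -0.16418403]), 296, np.float64(0.0016467354416677671))
```

View pics/over.png

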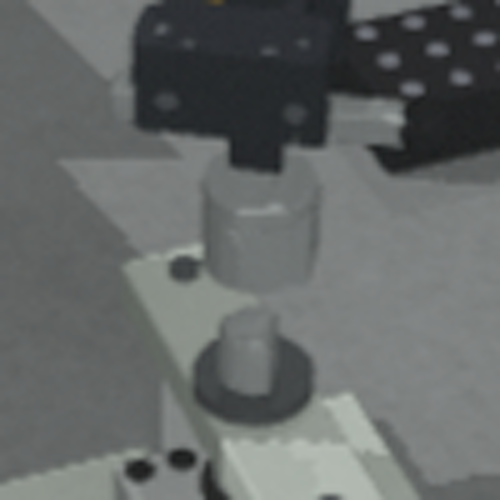

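Held just above the spindle: hub at (262,235), spindle at (250,350). The side-view fit puts the hub about (+1.1, +1.5) mm off the spindle axis, so I correct for that and lower with contact detection.

```bash
python3 - <<'E'
from workcell import env
from h import *
p=AX+[-.001,-.0012]
env.line_to([*p,.262],feed=.05); env.dwell(.2); f0=env.read_wrist_force()
h=env.line_to([*p,.2025],feed=.03,contact_N=8)
print(h,env.read_tool_pos(),env.read_wrist_force()-f0,env.read_ft_torque(),env.read_clock())
E
```

```text
False [ 0.49056403 -0.16681655  0.20261688] [-1.02497616 -0.71058547  1.44686012] [-0.02318291  0.00836685 -0.04090446] 11.9417
```

```bash
python3 - <<'E'
from workcell import env
from h import *
p=env.read_tool_pos()
h=env.line_to([*p[:2],.198],feed=.015,contact_N=8)
print(h,env.read_tool_pos(),env.read_wrist_force(),env.read_clock(),env.read_width())
# relax the push a little
z=env.read_tool_pos()[2]; env.line_to([*p[:2],z+.0008],feed=.02); env.dwell(.2)
print(env.read_tool_pos(),env.read_wrist_force(),env.read_ft_torque(),env.read_clock())
q=np.array(env.read_joint_pos())
for i in range(4):
    q[6]-=.12; t=env.read_clock(); env.goto_joints(q); env.dwell(.15)
    print(i,round(q[6],3),"mz %.3f"%env.read_ft_torque()[2],np.round(env.read_wrist_force(),1),env.read_tool_pos().round(4),round(env.read_clock()-t,2))
E
```

```text
True [ 0.4907928  -0.16679623  0.20189901] [-1.11339765  0.48649858  6.67867152] 12.1583 0.013721200605834528
[ 0.49034334 -0.16673311  0.20242678] [ 0.21145108 -0.86824912 -4.40628082] [-0.02155245  0.03312658  0.01997739] 12.6167
0 1.592 mz 0.034 [ 1.2 -0.6 -3.8] [ 0.4905 -0.1668  0.2024] 0.4
1 1.472 mz 0.094 [ 3.9 -1.4 -4.2] [ 0.491  -0.1669  0.2027] 0.4
2 1.352 mz 0.193 [ 5.5 -0.9 -3.8] [ 0.4912 -0.1669  0.2028] 0.4
3 1.232 mz 0.173 [ 4.  -1.2 -3.7] [ 0.4911 -0.1669  0.2027] 0.4
```

Fully seated (contact at TCP z 0.2019 against 0.2025 expected), and the free level is about 0.18 N m. I keep turning, watching the moment.

```bash
cat > turn.py <<'E'
from workcell import env
from h import *
def turn(n,stop,st=.12):
    q=np.array(env.read_joint_pos())
    L=[]
    for i in range(n):
        if q[6]-st<-2.72: print("q7 limit");break
        q[6]-=st; env.goto_joints(q); env.dwell(.12)
        m=np.mean([env.read_ft_torque()[2] for _ in range(5)]); L.append(m)
        f=env.read_wrist_force(); x,y=env.read_tool_pos()[:2]
        print("%.2f: %.3f F(%.1f %.1f %.1f)"%(q[6],m,*f),end=" | ")
        if np.mean(L[-2:])>stop: print("STOP");break
    print(env.read_tool_pos().round(4),env.read_clock(),env.read_width())
E
python3 -c "
from turn import *
turn(34,.30)"
```

```text
1.12: 0.186 F(4.0 -1.8 -4.2) | 1.00: 0.230 F(3.2 -1.6 -4.3) | 0.88: 0.167 F(2.2 -2.0 -3.5) | 0.76: 0.121 F(0.5 -1.6 -1.4) | 0.64: 0.180 F(0.3 -3.8 -2.3) | 0.52: 0.171 F(-2.1 -3.0 -1.3) | 0.40: 0.143 F(-3.5 -2.9 0.2) | 0.28: 0.239 F(-4.1 -3.9 0.6) | 0.16: 0.226 F(-3.7 -3.3 2.3) | 0.04: 0.195 F(-4.5 -3.0 2.4) | -0.08: 0.257 F(-4.8 -2.0 2.6) | -0.20: 0.253 F(-6.1 -2.1 2.7) | -0.32: 0.272 F(-6.6 -1.5 4.2) | -0.44: 0.281 F(-6.5 -1.4 3.1) | -0.56: 0.267 F(-6.5 -1.8 3.6) | -0.68: 0.323 F(-6.3 -0.6 4.1) | -0.80: 0.395 F(-6.9 -1.0 4.8) | STOP
[ 0.4896 -0.166   0.2025] 20.45 0.013232686392038454
```

The free level is about 0.175 N m. From q7≈0.25 the moment climbs at about 0.19 N m/rad, now +0.19 to +0.22 above free, which is inside the ideal band. The hand also pushes down with about 8 N, so the key is seated. I release, retreat and check.

```bash
python3 - <<'E'
from workcell import env,grip,vision
from h import *
print(env.read_ft_torque(),np.degrees(np.arctan2(*env.read_eef_rot()[[1,0],0])))
grip(.05,30); p=env.read_tool_pos()
env.line_to([*p[:2],.33],feed=.12); print(env.read_clock(),env.read_wrist_force(),env.read_ft_torque())
env.movep([.42,.12,.36],env.read_eef_rot()); env.dwell(.3)
s=vision.snapshot("side");t=vision.snapshot("top");print(env.read_clock())
np.save("top4.npy",t,allow_pickle=True);np.save("side4.npy",s,allow_pickle=True)
for n,s_ in(("side",s),("top",t)):
    P=cloud(s_).reshape(-1,3);d=np.hypot(*(P[:,:2]-AX).T);p=P[(P[:,2]>.19)&(P[:,2]<.25)&(d<.08)]
    if len(p)>5: print(n,len(p),cv2.minAreaRect((p[:,:2]*1e3).astype(np.float32)),"z90",np.quantile(p[:,2],[.5,.9]))
print("hub",hub_axis(s,AX,.142,.174))
P=cloud(s).reshape(-1,3);d=np.hypot(*(P[:,:2]-AX).T);p=P[(d<.024)&(d>.012)&(P[:,2]>.165)&(P[:,2]<.19)];print("hub top z",np.median(p[:,2]),len(p),"expect .179")
def cr(s,w):
    u,v=px(s,[*AX,.12]).astype(int);return cv2.resize(s["img"][v-w:v+w,u-w:u+w],(400,400),interpolation=cv2.INTER_CUBIC)
cv2.imwrite("pics/end.png",np.hstack([cr(s,60),cr(t,45)]))
E
```

```text
[-0.12764863  1.80979123  0.39530145] 16.1802962293721
22.35 [ 0.50006326  0.18942847 -0.27547639] [-0.01837545  0.1372184  -0.01523652]
23.8917
side 610 ((484.6307373046875, -171.54830932617188), (135.56719970703125, 22.450637817382812), 23.513973236083984) z90 [0.21712382 0.22041058]
top 317 ((483.82904052734375, -170.61599731445312), (136.10671997070312, 22.938222885131836), 21.784828186035156) z90 [0.21954509 0.22382646]
hub (array([ 0.49018776, -0.16494987]), 280, np.float64(0.001706512472455791))
hub top z 0.17790616301083584 221 expect .179
```

View pics/end.png

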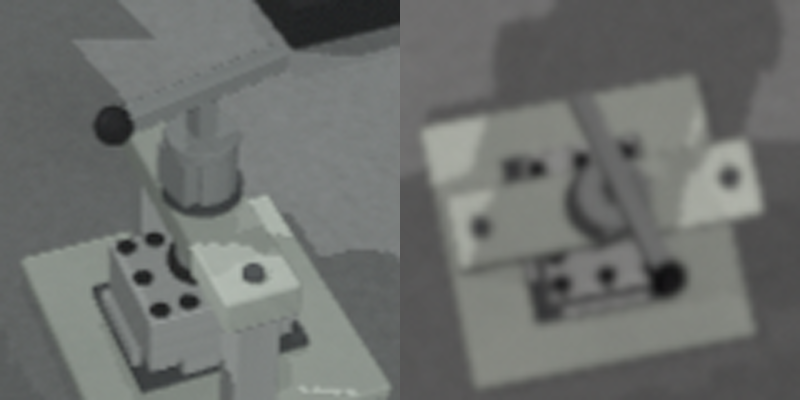

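The key stands fully down (hub top 0.178 against 0.179 expected, side crop (200,165)). The block sits in its nest, and the handle sprang back about 0.11 rad as expected. Handing in.

```bash
python3 -c "
from workcell import env
env.sign_off(); print(env.read_clock())"
```

```text
the job is handed in; nothing more can be done
the job is handed in; nothing more can be done
```

The grey steel T-key is fully down on the spindle, the tube block is clamped in its nest, and I handed the job in at about 24 s of the 72 s.

- **Seating:** I gripped the key by the middle of its bar and lowered it with the bore's flat at about -20°. It went down without catching and met the flange within 1 mm of the expected height.
- **Clamping:** I turned the key about 2.5 rad clockwise. The free level read about 0.175 N m, then the moment climbed at about 0.19 N m/rad. I stopped at 0.395 N m, which is 0.19 to 0.22 above free. That is inside the best range of 0.15 to 0.25 and below the 0.36 crush limit.
- **Last checks:** After I let go, the handle sprang back about 0.11 rad, as the coupling should. The hub top was at 178 mm (179 mm expected), the key stood upright, and the block was in the nest with the arm clear. In the two readings nothing disagreed.
- **Not measured:** The clamp force itself was judged only from the moment, whose free readings scattered between 0.12 and 0.24 N m. A side force of up to 7 N built up on the hand during the turn. I never reached toward the rack, tip box or bottle, but I did not measure their positions again at the end.

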